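Hold the specimen bin open by its lever

TASK

With the fingertips, push the red locking slide fully home so that its post no longer stands under the lever. Then press the green paddle down until the lever lies on its rubber stop and the heavy steel flap stands open, and finish while still holding the paddle down. Raise the flap only through the lever, leave the lever in its cradle, and leave the other things on the bench where they are.

Things in the scene. Friction and masses are not known exactly. Their poses are not given: they have to be found in the camera images.
- bin: White specimen bin and lever stand on one 8 mm base plate, fixed. Origin on the bench under the lever's pivot, z up. +y: from the pivot to the bin (walls y 30 to 200, x -95 to 95, 100 mm high); the lever's long arm points to -y. +x: the way the red slide is pushed. Base x -105 to 105, y -145 to 205, plus a tongue to x = -200 under the slide. Stop post (24 mm wide, rubber top at 61 mm) at y = -130.
- lever: Loose steel lever, its brass cross pin in the open slots of two cheeks. Origin at the pin's centre, 106 mm up. Own y along the bar: paddle at -200 mm, brass roller under the flap at +75 mm. Bar 16 x 8 mm. At rest the long end is tilted up 0.22 rad; on the stop, down 0.30 rad. Pressing the paddle takes 5 to 13 N, more on the stop; let go, the flap's weight brings it back.
- paddle (a point): Centre of the top face of the green paddle, 50 x 50 x 8 mm, at the lever's long end: about 153 mm above the bench at rest, 50 mm on the stop. It follows an arc of 200 mm about the lever's pin (shifts less than 9 mm horizontally).
- pivot (a point): Centre of the lever's cross pin; it stays in the cradle, 106 mm above the bench.
- flap: Heavy steel flap on the bin, 190 x 171 x 5 mm, 0.8 to 1.7 kg, yellow strip at its free edge. Hinged along the bin wall nearest the lever's pivot; origin on the hinge axis, 105 mm above the bench; when shut its axes are the bin's. It tips about 0.8 rad when the lever lies on its stop.
- flap_edge (a point): Middle of the flap's free edge, top face: 110 mm above the bench when shut, about 230 mm with the lever on its stop.
- lock (a joint): Red locking slide (m): 0 = locked, its red post (26 x 22 mm, top 114 mm above the bench, at the bin's y = -90 mm) stands under the lever's bar; starts at 0 to 0.008; 0.050 = fully home on its end stop, post clear of the lever. Moves along the bin's +x, stays where left, takes about 3 N.
- lock_tab (a point): Top edge, middle, of the outer face (towards the bin's -x) of the slide's upright red push tab, 94 mm above the bench, 117 to 125 mm from the lever's bar at the start. Tab 36 mm wide, 10 mm thick, from 19 to 94 mm above the bench. Push on this outer face.
- jar: Bystander: amber jar, white cap, 64 mm across, 95 mm tall. Origin at the centre of its underside.
- heart: Bystander: red heart model on a round wooden foot 84 mm across, 122 mm tall. Origin at the centre of its underside.
- beaker: Bystander: glass beaker, 68 mm across, 85 mm tall. Origin at the centre of its underside.
- bone: Bystander: white bone model lying down, 230 mm long, 46 mm wide, 30 mm tall. Origin at the centre of its underside.
- bowl: Bystander: steel bowl, 120 mm across, 45 mm tall. Origin at the centre of its underside.
- spine: Bystander: spine segment model on a square wooden foot of 70 mm, 125 mm tall. Origin at the centre of its underside.
- brush: Bystander: brush, 160 mm long, lying on the bench. Origin at the centre of its underside.

How it is judged:
On the way, in this order (a step that is already met when the one before it is completed fails the run):
1. the locking slide is pushed home (40 of 50 mm or more) (value of joint lock above 0.04 m), for 0.2 s.
2. the lever is pressed down and the flap stands open (angle between flap's own z axis and vertical above 0.66 rad and z of paddle in the frame of bin below 0.068 m and contact force between the fingers and lever above 1 N), for 0.3 s.
At the end, for the whole second after the job is handed in: Slide home (at least 40 of its 50 mm), paddle held down by the fingers (over 1 N, paddle top below 68 mm above the bench; it is at 50 mm on the stop), flap tipped open more than 0.66 rad, lever still (below 30 mm/s) with its pin within 12 mm of its place in the cradle, all through the last second (all of step 2 and value of joint lock above 0.04 m and distance of pivot from where it was at the start of the episode below 0.012 m and linear speed of lever below 0.03 m/s); the arm keeps its last pose, push and grip.
It fails at once if the lever is lifted or pulled out of its cradle (pin more than 12 mm from its place) (not (distance of pivot from where it was at the start of the episode below 0.012 m)).
It fails at once if the robot touches the flap itself (more than 1 N) (contact force between any of the fingers, the arm and flap above 1 N).
It fails at once if another thing on the bench is shifted or lifted more than 30 mm (distance of any of jar, heart, beaker, bone, bowl, spine, brush from where it was at the start of the episode above 0.03 m).
It also fails if it takes over 38 s, if anything falls off the work surface, if the arm or the gripper's body presses on something with over 40 N, if the wrist force passes 120 N, or if a joint passes its speed limit or range.

ROBOT

A 7-joint arm with a two-finger parallel gripper is mounted at the origin on the work surface. World frame = base frame: x ahead of the robot, y to its left, z up, the work surface at z = 0. Lengths are in m, angles in rad, forces in N, time in s.
With the tool pointing down it reaches from about 0.4 to 0.85 m from the base axis. Payload 10.4 kg.
Tool frame: the origin (TCP) lies at the very end of the fingers, on their centre line; the grasp point (between the pads) lies 19 mm behind it; x points along the fingers, y is the direction in which the jaws open and shut, and the axes are right-handed (so a half turn about x gives the same grasp; the last joint's range is limited). The gripper opens to 85 mm and grips with 20 to 120 N. Pads are 22 mm wide; open, the fingers measure 114 mm over their backs; the gripper's body (76 mm by 85 mm) begins 54 mm behind the grasp point. The pads swing forward as they close: fully open they stand 13 mm farther back than shut.
Start: joints at [-1.231, 0.332, -0.065, 1.46, 0.022, 1.35, -0.088], TCP at [0.222, 0.584, 0.231] pointing down, gripper open.
Joint ranges: [-2.6, 2.6], [-0.5, 2.12], [-1.47, 1.34], [0.16, 2.42], [-1.27, 4.41], [0.06, 2.06], [-2.6, 2.6]. Speed limits (rad/s): [2.22, 2.22, 2.79, 2.79, 3.14, 3.14, 3.14].

INTERFACE

Orientations are given as a rotation vector (axis times angle).
In Python, from rig import ctrl gives the robot as it stands.
- The arm moves only by the tool move_arm, never from a script. Its argument "moves" is a list of rows, each a list of 6 numbers: the shift along the tool's x, y, z in cm, then the turn, a rotation vector about the tool's x, y, z in rad. A call has 1 to 20 rows; each row shifts and turns the commanded pose from where the row before left it, along the tool's axes as they then stand; what a row does not reach is not made up. A row lasts 1/8 s, in which the tool goes at most 62.5 mm and 10.7 degrees, less where a joint would pass 70% of its speed; a pose out of reach is approached as far as the arm can. A call with a gripper value outside its range is refused whole. "hand" is the gripper's target within -1 to 1 (fully open at 1, half-way at 0, shut at -1), set as the call begins (left out, the last holds). The fingers move at their own pace and stop on an object; "grip_force" is the grip in N (left out, the last holds). Time passes only in rows, so rows that do not move let the fingers close. It gives the time, the measured TCP pose, the force and the opening at its end, in the units of the state.
- ctrl.get_state(): the state, without advancing time (a new reading comes with each control period).
- ctrl.grab_frame(name): name is "side" or "top" or "wrist"; returns a dict with "color" (420x560x3 uint8, blue, green, red), "camera_matrix" (3x3 intrinsics, pixels), "position" and "orientation" of the camera in the world. Camera axes: x right, y up, looking along -z (the intrinsics and any distortion apply to the point x, -y, -z); pixel columns grow to the right and rows downward; lengths in m; the calibration is good to about 2 mm. A picture is of the moment at which its call begins. There is no depth.
- ctrl.hand_in(): hands the job in, once; it reports no verdict.
The state is a dict: "time_s": time; "q": joint angles; "qvel": joint speeds; "effort": joint torques, N m; "position": TCP position; "tcp_rot": TCP orientation; "wrist_force": force on the tool from outside, world axes, zero at the start; "torque": the same for the moment, N m; "gripper_width": opening from 0.0 (shut) to 1.0 (fully open).
Only numpy, scipy, OpenCV 4.12 (cv2) and the standard library are available. Lean on these libraries where they do the work, as an engineer would, in place of code of your own. Each camera call takes 0.05 s, during which the arm holds its last target.

## Working session

There is one attempt and no reset: what is moved stays moved. The work goes in short steps, Python scripts to look and compute and a tool call to move; the robot and the scene stay as the last step left them, time stands still between calls to the robot, and variables do not carry over. Pictures are saved under pics/ and viewed, and the job is handed in when it is done.

Besides the shell and the picture viewer there is one more tool, called after "Emit:" by a JSON object that holds its "op" and its "data". move_arm: Moves the arm, as the interface text tells. Its arguments: {"type":"object","properties":{"moves":{"type":"array"},"hand":{"type":"number"},"grip_force":{"type":"number"}},"required":["moves"]}

```bash
ls; mkdir -p pics; python3 - <<'E'
from rig import ctrl
import cv2,pickle
s=ctrl.get_state();print({k:s[k] for k in s if k!='effort'})
for n in ["side","top","wrist"]:
    f=ctrl.grab_frame(n);cv2.imwrite(f"pics/{n}0.png",f["color"]);pickle.dump(f,open(f"pics/{n}0.pkl","wb"));print(n,f["camera_matrix"],f["position"],f["orientation"],[k for k in f])
E
```

```text
pics
{'time_s': 0.0, 'q': array([-1.23056795,  0.33289731, -0.06468581,  1.46093382,  0.02161287,
        1.34988477, -0.0885077 ]), 'qvel': array([-0.00084681, -0.00024289,  0.00014995, -0.0009381 ,  0.00080886,
        0.00117584,  0.0018043 ]), 'position': array([0.221711  , 0.58396068, 0.23050359]), 'tcp_rot': array([ 0.28356924,  1.5521612 , -0.28580433]), 'wrist_force': array([ 0.48819724,  0.24688461, -0.56072715]), 'torque': array([-0.03289402,  0.00060818, -0.03518488]), 'gripper_width': 1.000345674877269}
side [[487.77399796   0.         285.19726812]
 [  0.         487.77399796 204.26106349]
 [  0.           0.           1.        ]] [-0.02426727 -0.67774553  1.18995317] [ 0.6752615  -0.23940373 -0.69387303] ['color', 'camera_matrix', 'position', 'orientation']
top [[413.60774854   0.         278.55813238]
 [  0.         413.60774854 211.11851408]
 [  0.           0.           1.        ]] [0.415524   0.02265916 1.23530203] [ 0.10207836 -0.09557998 -1.59097655] ['color', 'camera_matrix', 'position', 'orientation']
wrist [[340.70777311   0.         283.96185819]
 [  0.         340.70777311 208.64229439]
 [  0.           0.           1.        ]] [0.14835521 0.61225649 0.3719054 ] [-0.27191093 -0.18648731  1.19829608] ['color', 'camera_matrix', 'position', 'orientation']
```

View pics/top0.png

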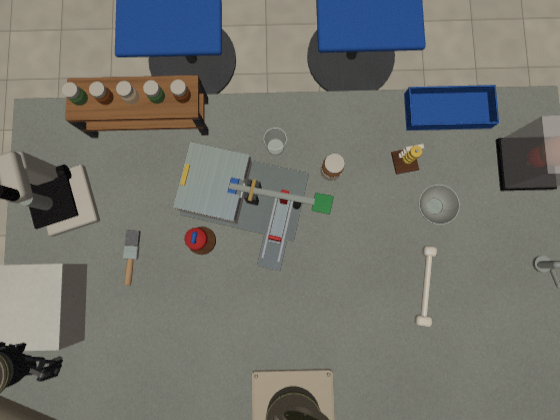

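View pics/side0.png

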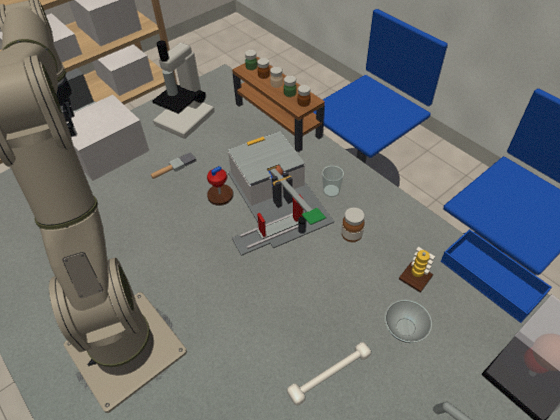

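View pics/wrist0.png

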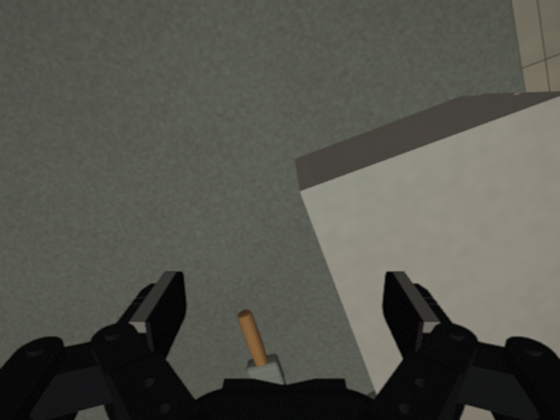

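The top view shows the bin at px (213,182), the paddle at (323,203), the red tab at (273,239), the post at (284,197), the heart at (198,240) and the jar at (333,166). I'll enlarge for a measurement.

```bash
python3 - <<'E'
import cv2
a=cv2.imread('pics/top0.png')[130:280,165:365];cv2.imwrite('pics/topc.png',cv2.resize(a,(800,600),interpolation=cv2.INTER_CUBIC))
a=cv2.imread('pics/side0.png')[125:260,190:370];cv2.imwrite('pics/sidec.png',cv2.resize(a,(800,600),interpolation=cv2.INTER_CUBIC))
E
```

```text
(no output)
```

View pics/topc.png

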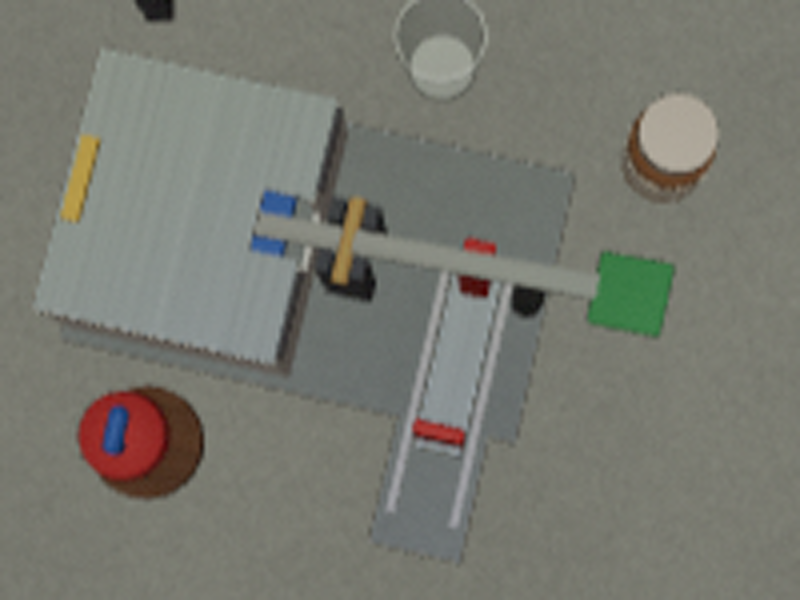

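View pics/sidec.png

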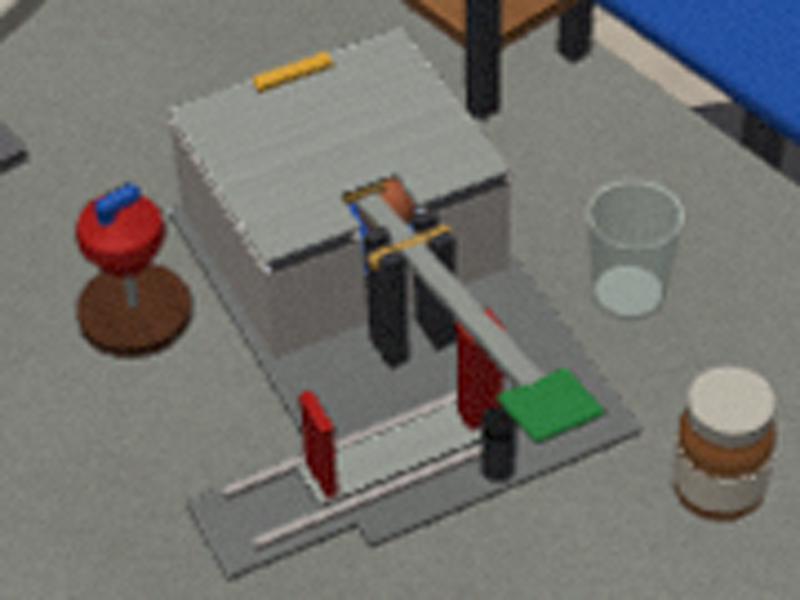

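```bash
cat > h.py <<'E'
import numpy as np,pickle
from scipy.spatial.transform import Rotation as R
def proj(f,P):
    P=np.atleast_2d(P);c=(P-f["position"])@R.from_rotvec(f["orientation"]).as_matrix()
    c=c*[1,-1,-1]; p=c@f["camera_matrix"].T; return p[:,:2]/p[:,2:]
def ray(f,uv):
    d=np.linalg.inv(f["camera_matrix"])@[uv[0],uv[1],1]; d=d*[1,-1,-1]
    return f["position"],R.from_rotvec(f["orientation"]).as_matrix()@d
def atz(f,uv,z):
    o,d=ray(f,uv); return o+d*(z-o[2])/d[2]
def tri(f1,u1,f2,u2):
    o1,d1=ray(f1,u1);o2,d2=ray(f2,u2);s=np.linalg.lstsq(np.c_[d1,-d2],o2-o1,rcond=None)[0]
    a=o1+s[0]*d1;b=o2+s[1]*d2;return (a+b)/2,np.linalg.norm(a-b)
E
python3 - <<'E'
from h import *
from scipy.optimize import least_squares
T=pickle.load(open('pics/top0.pkl','rb'));S=pickle.load(open('pics/side0.pkl','rb'))
t=lambda u,v:(165+u/4-.4,130+v/4-.4); s=lambda u,v:(190+u*180/800-.4,125+v*135/600-.4)
C=[(T,t(575,172),(105,-145,8)),(T,t(517,443),(-105,-145,8)),(T,t(62,340),(-105,205,8)),(T,t(103,50),(95,201,110)),(T,t(37,312),(-95,201,110)),
(T,t(633,293),(0,-194,153)),(S,s(640,432),(105,-145,8)),(S,s(372,545),(-105,-145,8)),(S,s(170,112),(-95,201,110)),(S,s(403,30),(95,201,110)),(S,s(552,404),(0,-194,153))]
def w(p,P):
    c,n=np.cos(p[2]),np.sin(p[2]);P=np.array(P)/1e3
    return np.array([p[0]+c*P[0]-n*P[1],p[1]+n*P[0]+c*P[1],P[2]])
g=lambda p:np.concatenate([proj(f,w(p,P))[0]-uv for f,uv,P in C])
r=least_squares(g,[.5,.1,0],loss='soft_l1');print(r.x);print(g(r.x).reshape(-1,2).round(1))
np.save('pose.npy',r.x);p=r.x
tab=tri(T,t(438,430),S,s(314,397));print('tab tri',tab)
for z in[.094]:
  q=atz(T,t(438,437),z);print('tab outer',q)
c,n=np.cos(p[2]),np.sin(p[2]);M=np.array([[c,n],[-n,c]])
print('tab in bin',M@(tab[0][:2]-p[:2]),M@(q[:2]-p[:2]))
print('paddle',w(p,(0,-194,153)),tri(T,t(633,293),S,s(552,404)))
print('tab outer predicted',w(p,(-121,-90,94)))
for n_,uv,z in [('jar',t(679,135),.095),('heart',t(125,435),.1),('beaker',t(441,35),.085)]:
  q=atz(T,uv,z);print(n_,q,M@(q[:2]-p[:2]))
E
```

```text
[ 0.61929576  0.09668805 -0.24361495]
[[ 0.9 -0.2]
 [ 0.4 -0.1]
 [-0.1 -0.1]
 [-0.  -0.6]
 [-0.5 -0.6]
 [-0.1 -0.4]
 [ 0.4  0. ]
 [-0.5  0.8]
 [-1.2  0.3]
 [-0.7  0. ]
 [-0.3  0.2]]
tab tri (array([0.48742665, 0.03884072, 0.11054573]), np.float64(0.002187143348542896))
tab outer [0.4827198  0.03977256 0.094     ]
tab in bin [-0.11402183 -0.08794769] [-0.11881447 -0.08817873]
paddle [ 0.57250055 -0.09158359  0.153     ] (array([ 0.57191517, -0.09219321,  0.15453454]), np.float64(0.0016882645319041805))
tab outer predicted [0.48015949 0.03853224 0.094     ]
jar [ 0.69143122 -0.13439772  0.095     ] [ 0.12574623 -0.20686238]
heart [0.48856309 0.25456098 0.1       ] [-0.16495335  0.12167697]
beaker [0.77111265 0.03177621 0.085     ] [ 0.16299163 -0.02637503]
```

```bash
cat >> h.py <<'E'
def w(P,p=np.load('pose.npy')):
    c,n=np.cos(p[2]),np.sin(p[2]);P=np.array(P)/1e3
    return np.array([p[0]+c*P[0]-n*P[1],p[1]+n*P[0]+c*P[1],P[2]])
def plan(P,Rt,pos=None,rot=None):
    from rig import ctrl
    s=ctrl.get_state();A=R.from_rotvec(s["tcp_rot"]) if rot is None else rot
    pos=s["position"] if pos is None else pos
    print('shift cm',(A.inv().apply(w(P)-pos)*100).round(2),'turn',(A.inv()*Rt).as_rotvec().round(3))
def tool(yb):  # pointing down, tool y along bin direction angle yb
    a=np.load('pose.npy')[2]+yb; y=np.array([np.cos(a),np.sin(a),0]);x=np.array([0,0,-1.])
    return R.from_matrix(np.c_[x,y,np.cross(x,y)])
E
python3 - <<'E'
from h import *
from rig import ctrl
s=ctrl.get_state();print(R.from_rotvec(s["tcp_rot"]).as_matrix().round(3))
for yb in [np.pi/2,-np.pi/2,0,np.pi]:
    plan((-165,-90,230),tool(yb))
E
```

```text
[[-0.     0.355  0.935]
 [-0.001  0.935 -0.355]
 [-1.    -0.001  0.   ]]
shift cm [  0.12 -42.36  39.15] turn [-0.119 -0.     0.001]
shift cm [  0.12 -42.36  39.15] turn [3.022e+00 2.000e-03 0.000e+00]
shift cm [  0.12 -42.36  39.15] turn [1.452e+00 1.000e-03 1.000e-03]
shift cm [  0.12 -42.36  39.15] turn [-1.69e+00 -1.00e-03  1.00e-03]
```

Emit:
{"op": "move_arm", "data": {"moves": [[0, -3, 2.8, 0, 0, 0], [0, -4, 3.7, 0, 0, 0], [0, -4, 3.7, 0, 0, 0], [0, -4, 3.7, 0, 0, 0], [0, -4, 3.7, 0, 0, 0], [0, -4, 3.7, 0, 0, 0], [0, -4, 3.7, 0, 0, 0], [0, -4, 3.7, 0, 0, 0], [0, -4, 3.7, 0, 0, 0], [0, -4, 3.7, 0, 0, 0], [0, -3.4, 3.1, -0.12, 0, 0], [0, 0, 0, 0, 0, 0], [0, 0, 0, 0, 0, 0]], "hand": -1, "grip_force": 40}}

```text
time_s: 1.78
position: [0.4375, 0.0494, 0.2311]
tcp_rot: [0.191, 1.563, -0.191]
wrist_force: [-0.1, 0.2, -0.2]
gripper_width: 0.004
```

```bash
python3 - <<'E'
from h import *
from rig import ctrl
import cv2
plan((-165,-90,60),tool(np.pi/2))
f=ctrl.grab_frame("top");cv2.imwrite('pics/t1.png',cv2.resize(f["color"][130:280,165:365],(800,600)))
E
```

```text
shift cm [ 1.711e+01 -3.000e-02  1.000e-02] turn [ 0. -0. -0.]
```

Emit:
{"op": "move_arm", "data": {"moves": [[3, 0, 0, 0, 0, 0], [4, 0, 0, 0, 0, 0], [4, 0, 0, 0, 0, 0], [3, 0, 0, 0, 0, 0], [2, 0, 0, 0, 0, 0], [1, 0, 0, 0, 0, 0], [0, 0, 0, 0, 0, 0], [0, 0, 0, 0, 0, 0]]}}

```text
time_s: 2.82
position: [0.4383, 0.0492, 0.062]
tcp_rot: [0.191, 1.561, -0.19]
wrist_force: [0.5, -0.1, 0.4]
gripper_width: -0.0
```

```bash
python3 - <<'E'
from rig import ctrl
import cv2
f=ctrl.grab_frame("side");cv2.imwrite('pics/s1.png',cv2.resize(f["color"][110:275,180:400],(800,600)))
E
```

```text
(no output)
```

View pics/s1.png

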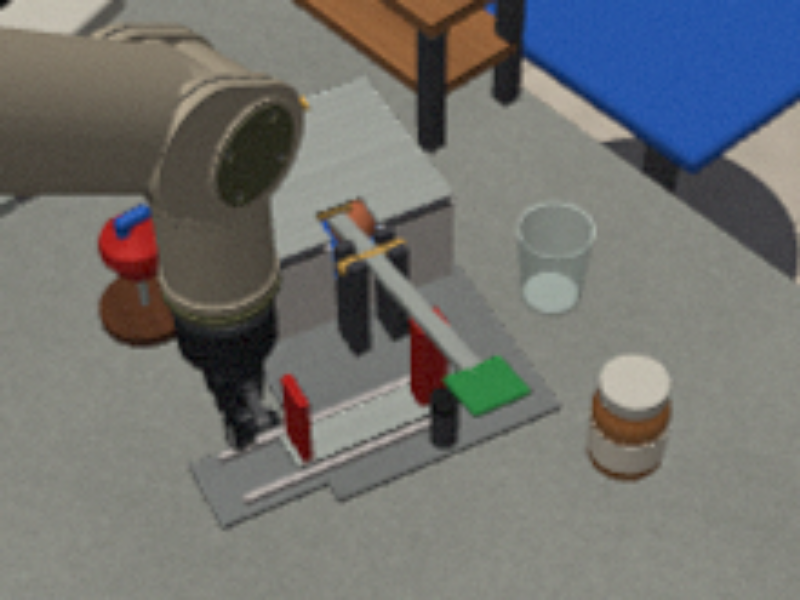

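Emit:
{"op": "move_arm", "data": {"moves": [[0, 0, 1, 0, 0, 0], [0, 0, 1.2, 0, 0, 0], [0, 0, 0.8, 0, 0, 0], [0, 0, 0.6, 0, 0, 0], [0, 0, 0.6, 0, 0, 0], [0, 0, 0.6, 0, 0, 0], [0, 0, 0.6, 0, 0, 0], [0, 0, 0.6, 0, 0, 0], [0, 0, 0.6, 0, 0, 0], [0, 0, 0.4, 0, 0, 0], [0, 0, 0.2, 0, 0, 0], [0, 0, 0, 0, 0, 0], [0, 0, 0, 0, 0, 0]]}}

```text
time_s: 4.5
position: [0.5081, 0.0318, 0.0615]
tcp_rot: [0.191, 1.561, -0.19]
wrist_force: [-0.3, 0.5, -0.1]
gripper_width: 0.002
```

```bash
python3 - <<'E'
from rig import ctrl
import cv2
f=ctrl.grab_frame("side");cv2.imwrite('pics/s2.png',cv2.resize(f["color"][110:275,180:400],(800,600)))
E
```

```text
(no output)
```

View pics/s2.png

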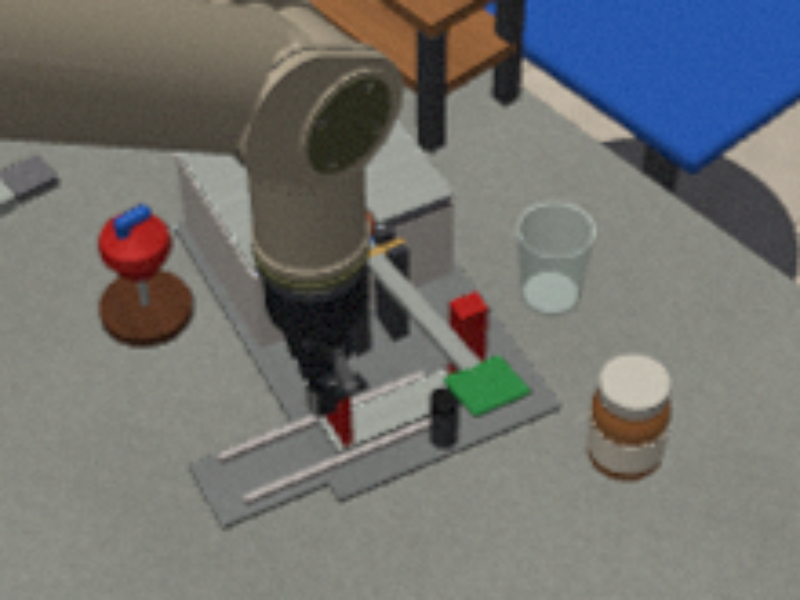

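The slide has moved and the post now stands to the right of the lever at px (468,325). A few more mm to reach the end stop.

Emit:
{"op": "move_arm", "data": {"moves": [[0, 0, 0.3, 0, 0, 0], [0, 0, 0.3, 0, 0, 0], [0, 0, 0.2, 0, 0, 0], [0, 0, 0, 0, 0, 0]]}}

```text
time_s: 5.05
position: [0.5147, 0.03, 0.0612]
tcp_rot: [0.191, 1.564, -0.19]
wrist_force: [-7.4, 1.7, 5.6]
gripper_width: 0.004
```

Emit:
{"op": "move_arm", "data": {"moves": [[0, 0, 0.2, 0, 0, 0], [0, 0, 0.2, 0, 0, 0], [0, 0, 0, 0, 0, 0]]}}

```text
time_s: 5.42
position: [0.5147, 0.0301, 0.0605]
tcp_rot: [0.191, 1.573, -0.189]
wrist_force: [-27.5, 6.1, 21.0]
gripper_width: 0.002
```

The slide is on its end stop: the force rises and it no longer moves. Backing off and lifting.

Emit:
{"op": "move_arm", "data": {"moves": [[0, 0, -0.6, 0, 0, 0], [0, 0, -1.2, 0, 0, 0], [0, 0, -1.2, 0, 0, 0], [-3, 0, 0, 0, 0, 0], [-5, 0, 0, 0, 0, 0], [-5, 0, 0, 0, 0, 0], [-3, 0, 0, 0, 0, 0], [0, 0, 0, 0, 0, 0], [0, 0, 0, 0, 0, 0]]}}

```text
time_s: 6.55
position: [0.4897, 0.0359, 0.2206]
tcp_rot: [0.191, 1.563, -0.19]
wrist_force: [0.7, -0.4, 0.1]
gripper_width: -0.001
```

```bash
python3 - <<'E'
from h import *
from rig import ctrl
import cv2
plan((0,-197,185),tool(np.pi/2))
f=ctrl.grab_frame("side");cv2.imwrite('pics/s3.png',cv2.resize(f["color"][110:275,180:400],(800,600)))
E
```

```text
shift cm [  3.55 -10.68  11.11] turn [ 0.001 -0.001  0.   ]
```

View pics/s3.png

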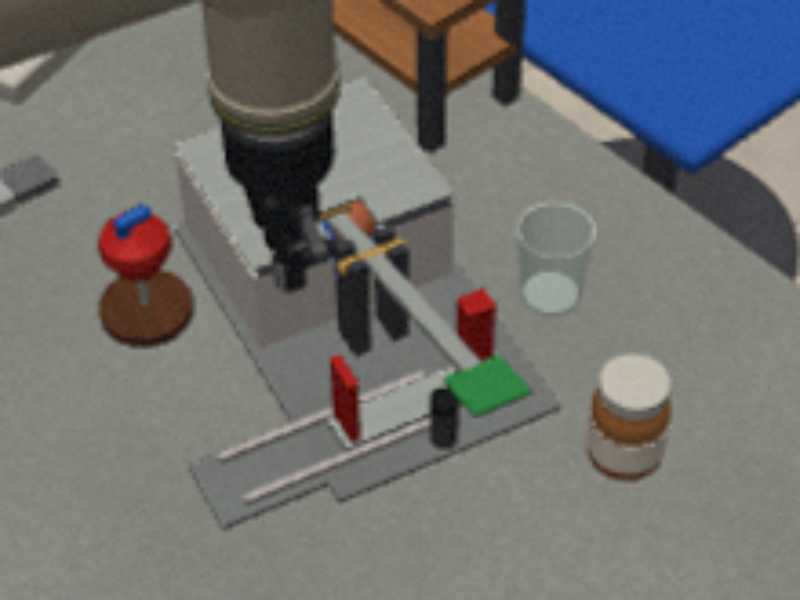

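Slide is home: tab at px (345,400), post clear of the bar at (477,325). Moving over the paddle.

Emit:
{"op": "move_arm", "data": {"moves": [[0, -2.2, 2.3, 0, 0, 0], [0, -2.8, 3, 0, 0, 0], [0, -2.8, 3, 0, 0, 0], [0, -2.8, 2.8, 0, 0, 0], [1.5, 0, 0, 0, 0, 0], [2, 0, 0, 0, 0, 0], [0, 0, 0, 0, 0, 0], [0, 0, 0, 0, 0, 0]]}}

```text
time_s: 7.6
position: [0.5723, -0.0933, 0.1864]
tcp_rot: [0.19, 1.563, -0.19]
wrist_force: [-0.7, 0.2, 0.5]
gripper_width: -0.001
```

```bash
python3 - <<'E'
from h import *
from rig import ctrl
import cv2
plan((0,-194,50),tool(np.pi/2))
f=ctrl.grab_frame("side");cv2.imwrite('pics/s4.png',cv2.resize(f["color"][110:275,180:400],(800,600)))
E
```

```text
shift cm [13.64  0.17 -0.02] turn [ 0.001 -0.    -0.   ]
```

View pics/s4.png

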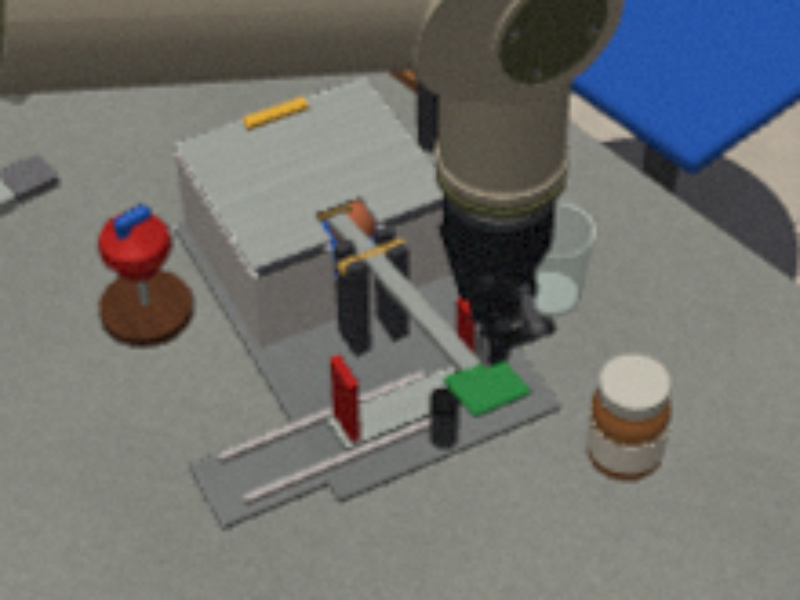

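Emit:
{"op": "move_arm", "data": {"moves": [[1.5, 0, 0, 0, 0, 0], [1.2, 0, 0, 0, 0, 0], [0.8, 0, 0, 0, 0, 0], [1, 0, 0, 0, 0, 0], [1, 0, 0, 0, 0, 0], [0, 0, 0, 0, 0, 0]]}}

```text
time_s: 8.4
position: [0.5728, -0.0952, 0.1315]
tcp_rot: [0.191, 1.561, -0.193]
wrist_force: [-2.5, -3.5, 11.0]
gripper_width: 0.003
```

```bash
python3 - <<'E'
from rig import ctrl
import cv2
import numpy as np
f=ctrl.grab_frame("side");g=ctrl.grab_frame("top")
cv2.imwrite('pics/s5.png',np.hstack([cv2.resize(f["color"][80:300,180:400],(400,400)),cv2.resize(g["color"][100:300,165:365],(400,400))]))
E
```

```text
(no output)
```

View pics/s5.png

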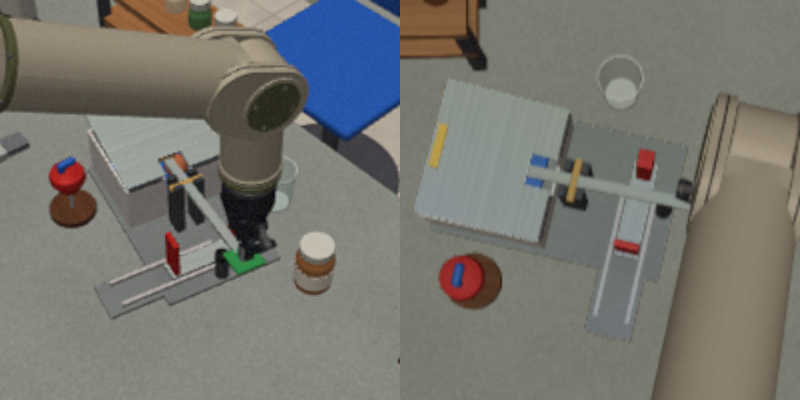

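Emit:
{"op": "move_arm", "data": {"moves": [[1, 0, 0, 0, 0, 0], [1, 0, 0, 0, 0, 0], [1, 0, 0, 0, 0, 0], [1, 0, 0, 0, 0, 0], [1, 0, 0, 0, 0, 0], [1, 0, 0, 0, 0, 0], [0.8, 0, 0, 0, 0, 0], [0.6, 0, 0, 0, 0, 0], [0.4, 0, 0, 0, 0, 0], [0, 0, 0, 0, 0, 0], [0, 0, 0, 0, 0, 0]]}}

```text
time_s: 9.88
position: [0.5738, -0.093, 0.0541]
tcp_rot: [0.191, 1.56, -0.189]
wrist_force: [0.4, 2.8, 10.7]
gripper_width: 0.002
```

Emit:
{"op": "move_arm", "data": {"moves": [[0.3, 0, 0, 0, 0, 0], [0.3, 0, 0, 0, 0, 0], [0, 0, 0, 0, 0, 0], [0, 0, 0, 0, 0, 0]]}}

```text
time_s: 10.38
position: [0.5746, -0.0926, 0.0519]
tcp_rot: [0.193, 1.559, -0.187]
wrist_force: [-17.1, 8.2, 51.8]
gripper_width: 0.004
```

```bash
python3 - <<'E'
from rig import ctrl
import cv2
import numpy as np
f=ctrl.grab_frame("side");g=ctrl.grab_frame("top")
cv2.imwrite('pics/s6.png',np.hstack([cv2.resize(f["color"][80:300,180:400],(400,400)),cv2.resize(g["color"][100:300,165:365],(400,400))]))
E
```

```text
(no output)
```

View pics/s6.png

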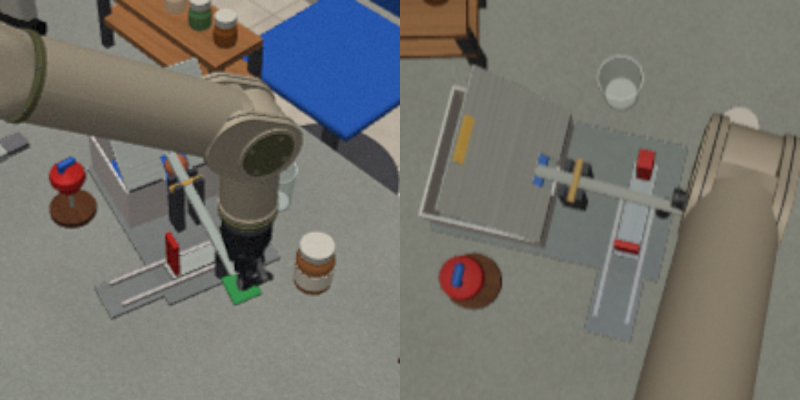

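On the stop, with the flap open (yellow strip moved from px (438,145) to (463,140) in the top half). 52 N is more than needed and could lever the pin up about the stop, so I'll ease it.

Emit:
{"op": "move_arm", "data": {"moves": [[-0.15, 0, 0, 0, 0, 0], [-0.15, 0, 0, 0, 0, 0], [0, 0, 0, 0, 0, 0], [0, 0, 0, 0, 0, 0], [0, 0, 0, 0, 0, 0], [0, 0, 0, 0, 0, 0]]}}

```text
time_s: 11.22
position: [0.5743, -0.0928, 0.0528]
tcp_rot: [0.192, 1.559, -0.188]
wrist_force: [-7.0, 5.0, 28.4]
gripper_width: -0.002
```

```bash
python3 - <<'E'
from h import *
from rig import ctrl
import cv2
f=ctrl.grab_frame("side");g=ctrl.grab_frame("top")
cv2.imwrite('pics/s7.png',np.hstack([cv2.resize(f["color"][140:260,220:340],(400,400)),cv2.resize(g["color"][130:230,165:265],(400,400))]))
s=ctrl.get_state();print(s["position"],s["wrist_force"],s["time_s"])
import math
c=w((0,0,0))
for th in(.66,.8):
  y=30+171*math.cos(th)-5*math.sin(th);z=105+171*math.sin(th)+5*math.cos(th);print(th,(proj(g,w((0,y,z)))-[165,130])*4)
print((proj(g,w((0,0,106)))-[165,130])*4,(proj(f,w((0,0,106)))-[220,140])*3.33)
E
```

```text
[ 0.57426779 -0.09278802  0.05281553] [-7.77389939  5.26685383 27.82629095] 11.325
0.66 [[ 88.43258212 153.59374624]]
0.8 [[107.84486288 152.90671925]]
[[349.89060556 239.02727769]] [[204.94180788 137.58763555]]
```

View pics/s7.png

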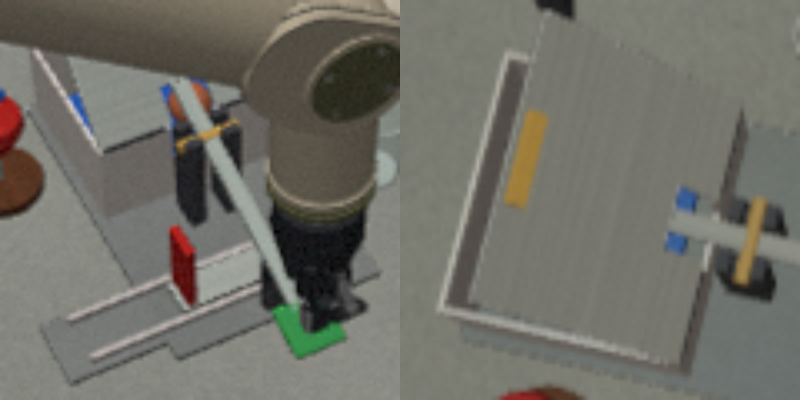

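The flap's free edge lies at px x≈110 in the right half (108 expected for 0.80 rad, 88 for 0.66). The pin is at (352,240), with (350,239) expected. The force is a steady 28 N, so I'm handing in.

```bash
python3 - <<'E'
from rig import ctrl
print(ctrl.hand_in());s=ctrl.get_state();print(s["position"],s["wrist_force"],s["time_s"])
E
```

```text
the job is handed in; nothing more can be done
None
the job is handed in; nothing more can be done
```

I pushed the red slide home onto its end stop, then pressed the green paddle down onto the lever's rubber stop. I handed the job in at about 11.3 s, with the closed fingertips still holding the paddle down.

- **Slide:** the push ended against a hard stop (force rose to about 35 N with no more travel). The side view showed the post clear of the lever's bar.
- **Paddle:** the fingertips were at 53 mm above the bench. The paddle was pressed with about 28 N, which I had eased from 52 N so as not to lift the pin.
- **Flap:** its free edge appeared where a 0.8 rad tilt would put it, above the 0.66 rad needed.
- **Lever pin:** it was within about 2 pixels (enlarged view) of its expected place in the cradle.
- **Other things on the bench:** the heart, beaker and jar were not seen to move. I didn't check the bone, bowl, spine and brush after the start, but the arm worked well away from them.

No check failed or disagreed. The hand-in gave no verdict, and I couldn't read the state after it.

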